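# Add a slide case to the scanner's feed fan and set the count sleeve

### The job

Lay the loose yellow slide case at the front of the fan in the feed tray, the same way round as the two blue cases and lapping half its length over the last one; set it down rather than drop it. Then turn the count sleeve on the sloping head to 3, the number of cases now in the tray, and let go. Leave the blue cases and everything else as they stand.

Things in the scene. Friction and masses are not known exactly. Their poses are not given: they have to be found in the camera images.
- case_c_center (a point): Loose YELLOW flat closed slide case: plate 100 mm long (its x), 40 mm wide (its y), 6 mm thick (its z), 50 to 100 g, with an upright finger tab near its rear (-x) end. The tab is 26 mm wide (y), 12 mm thick (x), rises 30 mm above the plate's top and is centred 36 mm behind the plate's centre. It lies flat on the table. This point is the centre of the plate, half-way up (3 mm above its underside).
- case_c_tab (a point): Centre of the yellow case's tab, 15 mm above the plate's top (21 mm above its underside) and 36 mm behind the plate's centre; take the case by the tab's 26 mm width, from above. Same axes as the case.
- case_b_center (a point): Second and front-most of the two BLUE cases already fanned in the tray, same shape as the yellow one; this is its plate's centre. Its front (+x) end points along the fan; it slopes down to the front by 0.12 rad, front edge on the tray floor, resting on the first case.
- case_a_center (a point): First blue case in the tray, same shape, plate centre; 50 mm behind case_b along the fan, so each case laps 50 mm (half its length) over the one behind it, the tabs at the rear, 50 mm apart. The yellow case continues the fan: 50 mm further along, same slope, in front of case_b's tab, rear half on case_b, front edge on the tray floor.
- tray: White feed tray, fixed, 260 mm long (its x, the way the fan runs), 66 mm wide, floor top 6 mm above the table; grey side rails with their tops at 12 mm, 58 mm apart inside; a stop 14 mm high across its front (+x) end. Origin: centre of its underside on the table.
- head: White count head of the feeder, fixed, 150 x 150 mm footprint, sloping face that leans 0.6 rad (34 degrees) towards its -x, carrying the sleeve; rear top edge about 140 mm above the table. Origin: centre of its foot on the table.
- sleeve_grip (a point): Point on the sleeve's axis at the height to grip. z is the axis, pointing out of the sloping face (34 degrees from vertical), so the tool must come in along -z. Grey ribbed barrel 52 mm in diameter, from 26 mm below this point to 24 mm above it along the axis; below it is a white skirt 112 mm in diameter with black numerals 1 to 7 and a tick at each. x and y turn with the sleeve (x lies along the numeral 1).
- sleeve (a joint): Turn of the sleeve (rad). The numeral at the fixed red index, which is at the upper edge (head +x side) of the skirt, is 1 + value/0.42: 1 at 0, 3 at 0.84, 7 at 2.52. Grows as the sleeve turns counter-clockwise seen along the axis from outside. Spring detents at each numeral (0.42 rad apart, about 0.15 N m to leave one) pull it to the nearest numeral when released; stops just past 1 and 7. It starts between 5 and 7.
- stain_bottle: Bystander: amber glass bottle, 48 mm diameter, 110 mm tall; origin at the middle of its underside.
- slip_box: Bystander: closed brown card box, 60 x 75 x 30 mm; origin at the middle of its underside.
- beaker: Bystander: clear glass beaker, 68 mm diameter, 85 mm tall; origin at the middle of its underside.
- dish: Bystander: flat clear round dish, 90 mm diameter, 14 mm tall; origin at the middle of its underside.
- wash_bottle: Bystander: white bottle with red cap, 64 mm diameter, 160 mm tall; origin at the middle of its underside.
- spatula: Bystander: hand spatula lying flat, 170 mm long.
Mind the look-alikes: they are no part of the job. Of the things shaped like the part that bears case_c_center, the yellow one is meant. What is shaped like the part that bears case_b_center but purple is not meant.

How it is judged (in metres and radians):
On the way, in this order (a step that is already met when the one before it is completed fails the run):
1. The yellow case lies in the fan, lapping over the front blue case, and is let go (x of case_c_center in the frame of case_b_center between 0.03 and 0.07 m and x of case_c_tab in the frame of case_b_center between -0.012 and 0.046 m and y of case_c_center in the frame of case_b_center between -0.013 and 0.013 m and z of case_c_center in the frame of case_b_center between 0.001 and 0.012 m and angle between the x axis of case_c_center and the x axis of case_b_center, either way round below 0.2 rad and contact force between the fingers and case_c below 0.1 N and linear speed of case_c below 0.02 m/s), for 0.2 s.
2. The count sleeve reads 3 (value of joint sleeve between 0.72 and 0.96 rad), for 0.2 s.
At the end, for the whole second after the job is handed in: The yellow case rests, released, on the front blue case: its centre 30 to 70 mm further along the fan (50 is ideal), within 13 mm sideways, within 0.2 rad of parallel, tab at the rear like the others, lying on it (1 to 12 mm above it). The sleeve rests at 3 (0.84 rad, within 0.12 rad) (all of step 1 and all of step 2 and velocity of joint sleeve between -0.05 and 0.05 rad/s); the robot touches nothing.
It fails at once if A blue case already in the tray is shifted by more than 15 mm (distance of any of case_a_center, case_b_center from where it was at the start of the episode above 0.015 m).
It fails at once if A bystander is shifted by more than 40 mm (distance of any of stain_bottle, slip_box, beaker, dish, wash_bottle, spatula from where it was at the start of the episode above 0.04 m).
It fails at once if The yellow case is let go with its centre more than 50 mm above the table (dropped) (height (world z) of case_c_center above 0.05 m and contact force between the fingers and case_c below 0.01 N).
It also fails if it takes over 48 s, if anything falls off the work surface, if the arm or the gripper's body presses on something with over 40 N, if the wrist force passes 120 N, or if a joint passes its speed limit or range.

### The arm

A 6-joint arm with a two-finger parallel gripper is mounted at the origin on the work surface. World frame = base frame: x ahead of the robot, y to its left, z up, the work surface at z = 0. Lengths are in mm, angles in rad, forces in N, time in s.
With the tool pointing down it reaches from about 275 to 750 mm from the base axis. Payload 10.2 kg.
Tool frame: the origin (TCP) lies between the finger pads; the fingertips stand 22 mm ahead of it and the grasp point (between the pads) lies 3 mm ahead of it (ctrl.nose_length is the distance from the TCP to the fingertips, in mm); y points along the fingers, z is the direction in which the jaws open and shut, and the axes are right-handed (so a half turn about y gives the same grasp; the last joint's range is limited). The gripper opens to 85 mm and grips with 20 to 120 N. Pads are 22 mm wide; open, the fingers measure 114 mm over their backs; the gripper's body (76 mm by 85 mm) begins 54 mm behind the grasp point. The pads swing forward as they close: fully open they stand 13 mm farther back than shut.
Start: joints at [-1.333, 0.313, 1.498, -0, 1.331, -0.223], TCP at [233.438, -470.253, 253.294] pointing down, gripper open.
Joint ranges: [-2.94, 2.94], [-0.97, 2.17], [0.19, 2.56], [-1.23, 4.37], [0.02, 3.11], [-2.88, 2.88]. Speed limits (rad/s): [2.39, 2.39, 3.01, 3.14, 3.14, 3.14].

### API

Orientations are given as a unit quaternion [w, x, y, z].
In Python, from rig import ctrl, eyes, models gives the robot as it stands.
- The arm moves only by the shell command python3 -m crank 'ROWS' [FORCE]. ROWS is JSON, a list of rows, each an object with "dp": the shift along the tool's x, y, z in mm, a list of three; "roll": the turn about the tool's y in rad; "gripper": the closure in counts, from 0 (fully open) to 255 (shut). A call has 1 to 10 rows; each row is the pose to reach, as a shift and turn from the pose commanded when the call began, along the tool's axes at that moment; what a row does not reach only later rows make up. A row lasts 1/12 s, in which the tool goes at most 41.7 mm and 7.16 degrees, less where a joint would pass 70% of its speed; a pose out of reach is approached as far as the arm can. A call with a gripper value outside its range is refused whole. The fingers move at their own pace and stop on an object; FORCE is the grip in N (left out, the last holds). Time passes only in rows, so rows that repeat a pose let the fingers close. It gives the time, the measured TCP pose, the force and the opening at its end, in the units of the state.
- ctrl.sense(): the state, without advancing time (a new reading comes with each control period).
- eyes.capture(name): name is "side" or "top" or "wrist"; returns a dict with "color" (400x640x3 uint8, red, green, blue), "fx", "fy", "cx", "cy" (pixels), "distortion" ([k1, k2, p1, p2, k3] as OpenCV has them; the pictures are not rectified), "R" (3x3) and "t" (3): a world point X has camera coordinates R X + t. Camera axes: x right, y down, z forward; pixel columns grow to the right and rows downward; lengths in mm; the calibration is good to about 2 mm. A picture is of the moment at which its call begins. There is no depth.
- ctrl.finish_job(): hands the job in, once; it reports no verdict.
Trained networks look in a picture, given as the dict that the camera call returned (one of the last four; its "shot" number tells which), for a name from the list of things; names that differ only in an ending like _2 or _b are one class to them, and where a whole thing is asked for, a point or a joint stands for the part that bears it (a point fixed in the world has none). Each returns a list of dicts, best first, with "confidence" (0 to 1); they miss things now and then, are a little off and sometimes report something else, mostly with a low value. They report only what shows in the picture. A call takes as long as a camera call. They do not tell look-alikes from the thing itself.
- models.spot_in(picture, label): "extent" ([centre column, centre row, width, height] in pixels, round what is visible of it).
- models.spot_point(picture, label): "centre" ([column, row] in pixels: a listed point, or the origin of a listed thing).
The state is a dict: "time_s": time; "joints": joint angles; "dq": joint speeds; "tau": joint torques, N m; "eef_pos": TCP position; "ee_rot": TCP orientation; "force": force on the tool from outside, world axes, zero at the start; "wrist_torque": the same for the moment, N m; "grip_width": opening from 0.0 (shut) to 1.0 (fully open).
Only numpy, scipy, OpenCV 4.12 (cv2) and the standard library are available. Lean on these libraries where they do the work, as an engineer would, in place of code of your own. Each camera call takes 0.05 s, during which the arm holds its last target. There are 200 camera calls.

## Working session

There is one attempt and no reset: what is moved stays moved. The work goes in short steps, Python scripts to look and compute and a shell command to move; the robot and the scene stay as the last step left them, time stands still between calls to the robot, and variables do not carry over. Pictures are saved under pics/ and viewed, about 8 in all and at most 12, crops included, and the job is handed in when it is done.

```bash
ls; mkdir -p pics; cat > h.py <<'E'
import numpy as np, cv2
from rig import ctrl, eyes, models
def K(p): return np.array([[p["fx"],0,p["cx"]],[0,p["fy"],p["cy"]],[0,0,1.]])
def ray(p,uv):
    n=cv2.undistortPoints(np.array([[uv]],float),K(p),np.array(p["distortion"],float))[0,0]
    R=np.array(p["R"]);t=np.array(p["t"]).ravel()
    d=R.T@np.array([n[0],n[1],1]);return -R.T@t,d/np.linalg.norm(d)
def atz(p,uv,z):
    o,d=ray(p,uv);return o+d*(z-o[2])/d[2]
def tri(obs):
    A=np.zeros((3,3));b=np.zeros(3)
    for p,uv in obs:
        o,d=ray(p,uv);M=np.eye(3)-np.outer(d,d);A+=M;b+=M@o
    return np.linalg.solve(A,b)
def proj(p,X):
    R=np.array(p["R"]);return cv2.projectPoints(np.array(X,float).reshape(-1,1,3),cv2.Rodrigues(R)[0],np.array(p["t"],float).ravel(),K(p),np.array(p["distortion"],float))[0].reshape(-1,2)
def save(p,n,box=None,s=1):
    im=p["color"][...,::-1]
    if box: im=im[box[1]:box[3],box[0]:box[2]]
    cv2.imwrite("pics/"+n+".png",cv2.resize(np.ascontiguousarray(im),None,fx=s,fy=s,interpolation=cv2.INTER_CUBIC))
def Rt():
    from scipy.spatial.transform import Rotation as Ro
    s=ctrl.sense();return Ro.from_quat(np.array(s["ee_rot"])[[1,2,3,0]]).as_matrix(),np.array(s["eef_pos"])
E
python3 - <<'E'
from h import *
np.set_printoptions(precision=1,suppress=True)
P={n:eyes.capture(n) for n in("top","side")}
for n,p in P.items():
    save(p,n+"0",s=1.25)
    print(n,"cam",-np.array(p["R"]).T@np.array(p["t"]).ravel())
    for l in ["case_c_center","case_c_tab","tray","head","sleeve_grip","stain_bottle","slip_box","beaker","dish","wash_bottle","spatula"]:
        print(l,[(np.round(d["centre"],1).tolist(),round(d["confidence"],2)) for d in models.spot_point(p,l)[:6]])
print(ctrl.sense(),Rt())
E
```

```text
pics
top cam [ 217.2   -1.  1727.8]
case_c_center [([283.6, 281.4], 0.78), ([271.3, 243.4], 0.63)]
case_c_tab [([273.5, 277.2], 0.58), ([260.1, 248.3], 0.53)]
tray [([254.0, 195.3], 0.57)]
head [([407.3, 214.2], 0.97)]
sleeve_grip [([408.6, 201.5], 0.92)]
stain_bottle [([456.3, 200.6], 0.72), ([329.2, 247.8], 0.44), ([270.1, 242.6], 0.33)]
slip_box [([338.6, 184.1], 0.77)]
beaker [([190.3, 233.0], 0.92), ([408.7, 200.2], 0.62), ([259.9, 249.2], 0.57)]
dish [([363.5, 153.2], 0.81), ([457.3, 200.1], 0.18)]
wash_bottle [([460.9, 198.1], 0.64), ([326.9, 246.6], 0.46)]
spatula [([445.1, 274.5], 0.63), ([455.4, 200.5], 0.43)]
side cam [288.3 792.  656.6]
case_c_center [([346.1, 288.5], 0.93), ([399.8, 289.2], 0.71)]
case_c_tab [([348.5, 294.9], 0.98), ([395.7, 292.1], 0.6)]
tray [([260.9, 290.8], 0.86)]
head [([350.7, 188.7], 0.76), ([417.3, 182.8], 0.62)]
sleeve_grip [([342.0, 157.6], 0.78), ([349.4, 187.6], 0.27)]
stain_bottle [([365.1, 241.1], 0.7)]
slip_box [([296.2, 220.0], 0.81)]
beaker [([279.5, 389.3], 0.66)]
dish [([281.7, 200.1], 0.58)]
wash_bottle [([364.4, 240.5], 0.32)]
spatula [([416.3, 181.5], 0.56), ([342.4, 159.0], 0.26)]
{'time_s': 1.2, 'joints': array([-1.3,  0.3,  1.5, -0. ,  1.3, -0.2]), 'dq': array([-0.,  0., -0.,  0., -0.,  0.]), 'tau': array([  0. , -41.2, -26. ,  -0. ,   0. ,  -0. ]), 'eef_pos': array([ 233.4, -470.3,  253.3]), 'ee_rot': array([-0.2,  0.2, -0.7,  0.7]), 'force': array([-0.5,  0. ,  0.7]), 'wrist_torque': array([0., 0., 0.]), 'grip_width': 1.0002903633526692} (array([[-0.9, -0. ,  0.4],
       [-0.4, -0. , -0.9],
       [ 0. , -1. , -0. ]]), array([ 233.4, -470.3,  253.3]))
```

View pics/top0.png

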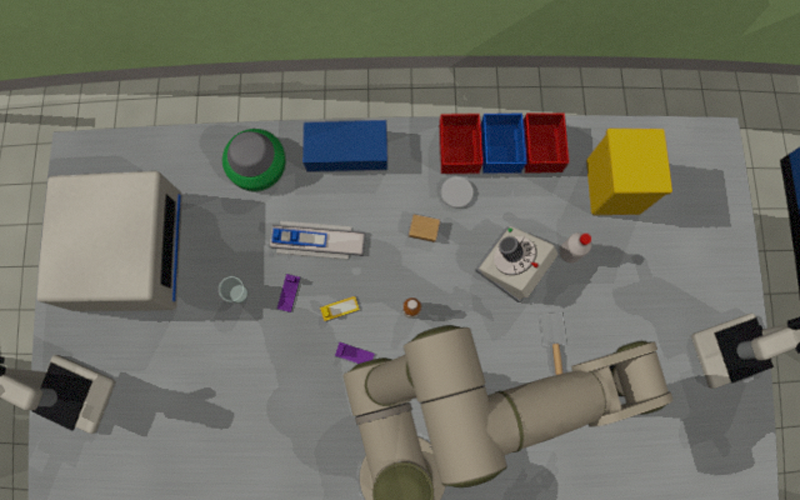

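View pics/side0.png

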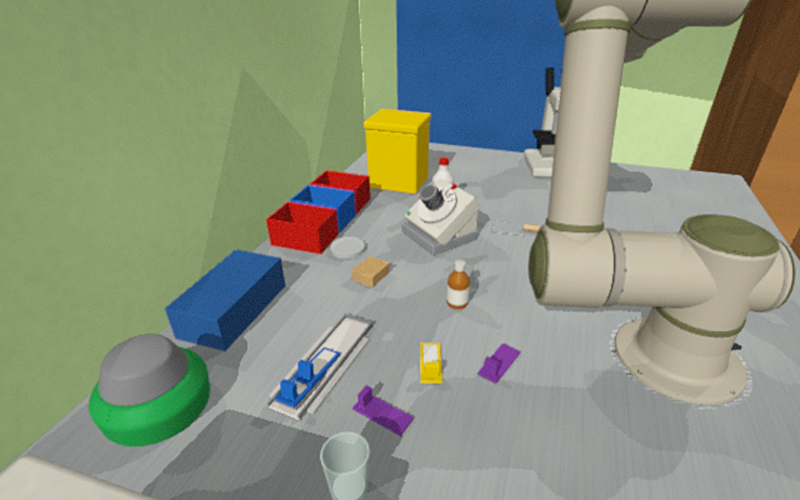

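Candidates for the yellow case, in 800-px display pixels: the yellow one is at top (340,308) / side (431,362). The look-alikes are purple, at top (288,293) and (354,353), and the two blue ones are in the tray. The yellow bin at (630,170) is not a case. I choose (340,308) and will check it in a crop.

```bash
python3 - <<'E'
from h import *
np.set_printoptions(precision=1,suppress=True)
P={n:eyes.capture(n) for n in("top","side")}
a=P["top"]["color"][170:295,205:345][...,::-1]; b=P["side"]["color"][240:345,205:365][...,::-1]
a=cv2.resize(a,None,fx=4.5,fy=4.5,interpolation=3)[:,:]; b=cv2.resize(b,None,fx=4,fy=4,interpolation=3)
cv2.imwrite("pics/c_top.png",a); 
for n,p in P.items():
    print(n,p["fx"])
    for l in ["case_b_center","case_c_tab","case_c_center","sleeve_grip","head","tray"]:
        for d in models.spot_point(p,l)[:8]: print(l,np.round(d["centre"],1),round(d["confidence"],2),atz(p,d["centre"],{"case_c_tab":21,"sleeve_grip":150}.get(l,3)))
    hsv=cv2.cvtColor(p["color"],cv2.COLOR_RGB2HSV)
    m=cv2.inRange(hsv,(22,120,60),(35,255,255))
    k,_,st,ce=cv2.connectedComponentsWithStats(m)
    for i in range(1,k):
        if st[i,4]>20: print("yellow",st[i],ce[i])
E
```

```text
top 514.7713408722993
case_b_center [247.6 189. ] 0.82 [650.3 245.9   3. ]
case_b_center [227.  235.5] 0.55 [488.9 315.6   3. ]
case_c_tab [272.2 280.5] 0.76 [332.4 160.1  21. ]
case_c_tab [259.5 246.3] 0.74 [447.3 202.   21. ]
case_c_center [269.8 242.9] 0.82 [460.6 169.2   3. ]
sleeve_grip [411.1 200.9] 0.79 [ 563.4 -290.9  150. ]
head [407.7 213.9] 0.79 [ 550.3 -303.5    3. ]
tray [256.2 193.6] 0.56 [633.2 215.9   3. ]
yellow [ 469  103   69   69 3964] [502.5 136.8]
yellow [256 237  31  20 191] [268.8 247.3]
side 377.3949627488358
case_b_center [306.1 331.7] 0.81 [490.9 304.2   3. ]
case_b_center [255.1 291.2] 0.56 [646.5 231.8   3. ]
case_b_center [295.2 216.3] 0.47 [673.3 -89.3   3. ]
case_c_tab [343.6 297. ] 0.95 [437.9 202.4  21. ]
case_c_tab [393.4 292.5] 0.76 [333.  154.1  21. ]
case_c_tab [368.8 240.8] 0.61 [428.  -16.3  21. ]
case_c_tab [351.8 189.3] 0.19 [ 542.2 -271.6   21. ]
case_c_center [343.4 291.1] 0.85 [447.6 167.7   3. ]
case_c_center [400.2 291.4] 0.72 [319.6 127.5   3. ]
sleeve_grip [342.2 157.6] 0.98 [ 568.2 -235.4  150. ]
head [352.3 191.5] 0.81 [ 544.  -287.8    3. ]
yellow [ 291   87   53   68 3073] [317.6 119.5]
yellow [336 275  18  32 376] [344.3 293.6]
```

View pics/c_top.png

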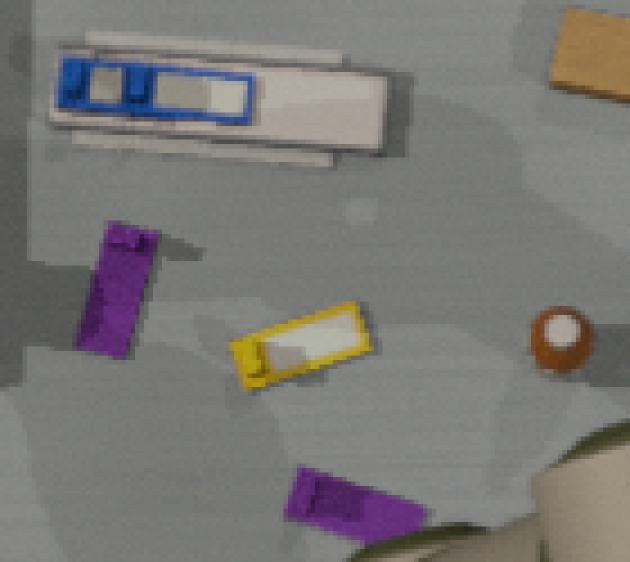

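The crop shows the yellow case (tab at its left, +y, end; front pointing right and slightly up), the tray fan running right (-y), and the purple cases clearly elsewhere. The choice holds. Next I move above its tab for a wrist view.

```bash
cat >> h.py <<'E'
def go(X,zang=None):
    "print tool-axis shift to world X (TCP) and roll so that tool z points at zang deg in world"
    R,p=Rt(); print("tcp",np.round(p,1),"zang",round(np.degrees(np.arctan2(R[1,2],R[0,2])),1),"dp",np.round(R.T@(np.array(X)-p),1))
    if zang is not None:
        a=np.radians(zang); d=R.T@np.array([np.cos(a),np.sin(a),0]); print("roll",round(np.arctan2(d[0],d[2]),3))
E
python3 - <<'E'
from h import *
go([440,200,220],17)
P={n:eyes.capture(n) for n in("top","side")}
g=[(P["top"],(409.5,201)),(P["side"],(342.1,157.6))]
print("sleeve",tri(g))
print("tray",tri([(P["top"],(255,194.5)),(P["side"],(260.9,290.8))]))
E
```

```text
tcp [ 233.4 -470.3  253.3] zang -63.6 dp [-483.1   33.3 -508.5]
roll -1.407
sleeve [ 576.25568    -289.76204797  122.46783021]
tray [634.05626279 221.56008689  -2.45834331]
```

```bash
python3 -m crank '[{"dp":[-483,33,-508],"roll":-1.407,"gripper":0},{"dp":[-483,33,-508],"roll":-1.407,"gripper":0},{"dp":[-483,33,-508],"roll":-1.407,"gripper":0},{"dp":[-483,33,-508],"roll":-1.407,"gripper":0},{"dp":[-483,33,-508],"roll":-1.407,"gripper":0},{"dp":[-483,33,-508],"roll":-1.407,"gripper":0},{"dp":[-483,33,-508],"roll":-1.407,"gripper":0},{"dp":[-483,33,-508],"roll":-1.407,"gripper":0},{"dp":[-483,33,-508],"roll":-1.407,"gripper":0},{"dp":[-483,33,-508],"roll":-1.407,"gripper":0}]'; python3 -c "
from h import *
go([440,200,220],17)"
```

```text
time_s: 2.83
eef_pos: [356.2, -70.6, 234.0]
ee_rot: [0.535, -0.535, 0.462, -0.463]
force: [2.8, -1.5, 0.4]
grip_width: 1.001
tcp [356.2 -70.6 234. ] zang 8.3 dp [-255.6   13.9  122.1]
roll -0.151
```

```bash
python3 -m crank '[{"dp":[-255,14,122],"roll":-0.15,"gripper":0},{"dp":[-255,14,122],"roll":-0.15,"gripper":0},{"dp":[-255,14,122],"roll":-0.15,"gripper":0},{"dp":[-255,14,122],"roll":-0.15,"gripper":0},{"dp":[-255,14,122],"roll":-0.15,"gripper":0},{"dp":[-255,14,122],"roll":-0.15,"gripper":0},{"dp":[-255,14,122],"roll":-0.15,"gripper":0},{"dp":[-255,14,122],"roll":-0.15,"gripper":0},{"dp":[-255,14,122],"roll":-0.15,"gripper":0}]'; python3 - <<'E'
from h import *
np.set_printoptions(precision=1,suppress=True)
p=eyes.capture("wrist");save(p,"w1")
print("cam",-np.array(p["R"]).T@np.array(p["t"]).ravel())
for l,z in(("case_c_tab",21),("case_c_center",3),("case_b_center",19),("tray",0)):
    for d in models.spot_point(p,l)[:8]: print(l,d["centre"],round(d["confidence"],2),atz(p,d["centre"],z))
hsv=cv2.cvtColor(p["color"],cv2.COLOR_RGB2HSV)
m=cv2.inRange(hsv,(20,110,50),(36,255,255))
c=max(cv2.findContours(m,0,2)[0],key=cv2.contourArea);print(cv2.minAreaRect(c),cv2.contourArea(c))
q=cv2.approxPolyDP(c,8,True)[:,0];print([ (x.tolist(),atz(p,x.astype(float),6).round(1)) for x in q])
go([440,200,220],17)
E
```

```text
time_s: 3.58
eef_pos: [441.2, 198.1, 219.3]
ee_rot: [-0.567, 0.568, -0.422, 0.422]
force: [-0.6, 0.1, -0.2]
grip_width: 0.999
cam [416.5 279.7 338.7]
case_c_tab [320.7, 178.2] 0.77 [436.1 199.4  21. ]
case_c_tab [231.3, 186.9] 0.77 [336.8 158.1  21. ]
case_c_center [221.5, 204.6] 0.97 [324.5 124.    3. ]
case_c_center [318.6, 200.2] 0.62 [443.  166.2   3. ]
case_b_center [495.8, 188.9] 0.71 [642.4 247.5  19. ]
case_b_center [392.5, 106.6] 0.64 [488.5 299.2  19. ]
tray [479.6, 201.9] 0.76 [644.2 223.6   0. ]
((321.0, 202.0), (74.0, 32.0), 90.0) 2209.5
[([336, 165], array([450.2, 216.9,   6. ])), ([305, 166], array([414.3, 204.8,   6. ])), ([308, 239], array([444.7, 110.4,   6. ])), ([336, 238], array([480.1, 122.7,   6. ]))]
tcp [441.4 196.  220. ] zang 16.5 dp [-4.3 -0.  -0.2]
roll -0.008
```

View pics/w1.png

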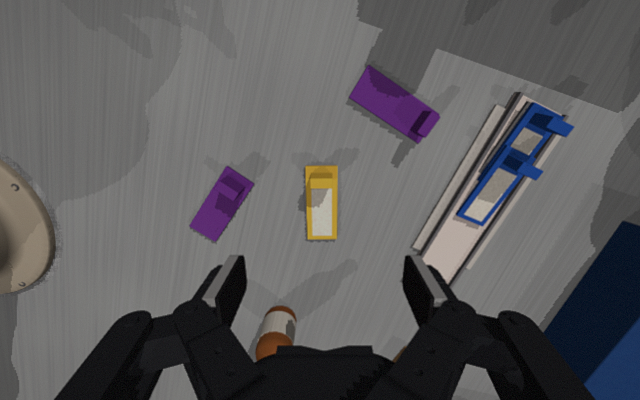

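The wrist view shows the yellow case at (321,202) with its tab at the far top end (321,178). The corner fit gives a 99 × 37.5 mm plate, centre (447,164), tab (436.4,198), and the network agrees to about 1.5 mm. Blue fan at (515,165).

```bash
python3 -c "
from h import *
go([436.4,198,33],17.7)"
```

```text
tcp [441.4 196.  220. ] zang 16.5 dp [ -3.4 187.   -4.3]
roll -0.021
```

```bash
python3 -m crank '[{"dp":[-3.4,40,-4.3],"roll":-0.021,"gripper":0},{"dp":[-3.4,80,-4.3],"roll":-0.021,"gripper":0},{"dp":[-3.4,120,-4.3],"roll":-0.021,"gripper":60},{"dp":[-3.4,150,-4.3],"roll":-0.021,"gripper":60},{"dp":[-3.4,175,-4.3],"roll":-0.021,"gripper":60},{"dp":[-3.4,187,-4.3],"roll":-0.021,"gripper":60},{"dp":[-3.4,187,-4.3],"roll":-0.021,"gripper":60}]' 40 ; python3 -m crank '[{"dp":[0,0,0],"roll":0,"gripper":255},{"dp":[0,0,0],"roll":0,"gripper":255},{"dp":[0,0,0],"roll":0,"gripper":255},{"dp":[0,0,0],"roll":0,"gripper":255},{"dp":[0,0,0],"roll":0,"gripper":255},{"dp":[0,0,0],"roll":0,"gripper":255}]' 40
```

```text
time_s: 4.42
eef_pos: [435.1, 197.9, 30.6]
ee_rot: [-0.57, 0.572, -0.418, 0.416]
force: [0.2, -0.3, -0.0]
grip_width: 0.763
time_s: 4.92
eef_pos: [437.1, 199.0, 34.1]
ee_rot: [0.572, -0.571, 0.416, -0.417]
force: [-0.6, -1.7, 7.4]
grip_width: 0.298
```

```bash
python3 -m crank '[{"dp":[0,-15,0],"roll":0,"gripper":255},{"dp":[0,-50,0],"roll":0,"gripper":255},{"dp":[0,-90,0],"roll":0.1,"gripper":255},{"dp":[0,-130,0],"roll":0.2,"gripper":255},{"dp":[0,-160,0],"roll":0.3,"gripper":255},{"dp":[0,-160,0],"roll":0.38,"gripper":255},{"dp":[0,-160,0],"roll":0.38,"gripper":255}]' 40 ; python3 - <<'E'
from h import *
np.set_printoptions(precision=1,suppress=True)
p=eyes.capture("wrist");save(p,"w2")
for l,z in(("case_b_center",19),("tray",0)):
    for d in models.spot_point(p,l)[:8]: print(l,d["centre"],round(d["confidence"],2),atz(p,d["centre"],z))
hsv=cv2.cvtColor(p["color"],cv2.COLOR_RGB2HSV)
m=cv2.inRange(hsv,(105,150,40),(125,255,255))
for c in cv2.findContours(m,0,2)[0]:
    if cv2.contourArea(c)>150:
        q=cv2.approxPolyDP(c,4,True)[:,0];print("blue",[ (x.tolist(),atz(p,x.astype(float),12).round(1).tolist()) for x in q])
go([0,0,0],0)
E
```

```text
time_s: 5.5
eef_pos: [436.8, 199.1, 194.8]
ee_rot: [-0.483, 0.48, -0.517, 0.518]
force: [0.0, -0.4, -0.7]
grip_width: 0.293
case_b_center [369.8, 85.2] 0.82 [489.4 299.1  19. ]
case_b_center [516.1, 129.6] 0.68 [641.1 245.5  19. ]
tray [500.2, 150.0] 0.7 [639.2 221.5   0. ]
blue [([583, 24], [695.1, 339.8, 12.0]), ([568, 23], [680.5, 341.6, 12.0]), ([567, 17], [678.5, 346.7, 12.0]), ([523, 18], [636.7, 348.6, 12.0]), ([483, 170], [615.4, 202.7, 12.0]), ([517, 171], [653.8, 198.8, 12.0]), ([543, 101], [669.4, 271.9, 12.0]), ([559, 100], [685.9, 271.7, 12.0]), ([564, 89], [688.9, 282.2, 12.0]), ([549, 86], [672.9, 286.1, 12.0]), ([551, 77], [673.3, 294.5, 12.0]), ([546, 75], [667.9, 296.7, 12.0]), ([559, 43], [675.3, 324.9, 12.0]), ([577, 38], [692.0, 328.1, 12.0])]
tcp [435.8 198.9 192. ] zang -3.8 dp [ 227.3  192.7 -421.3]
roll -0.066
```

View pics/w2.png

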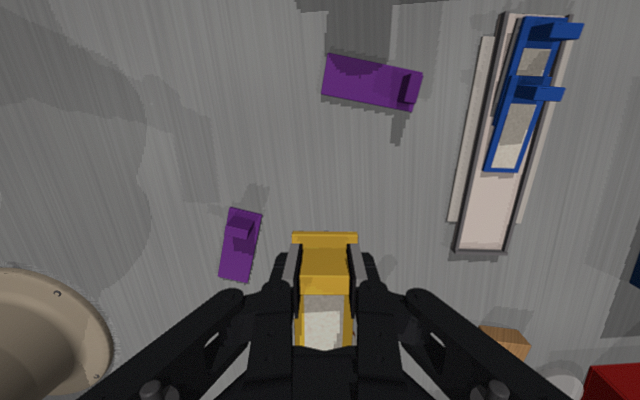

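The case is held squarely (tab at (325,250)), and the front edge of case b is at (483,170)–(517,171). Tab target (638.7,235), fan heading −5.5°.

```bash
python3 -c "
from h import *
go([638.7,235,70],-5.5)"
```

```text
tcp [435.8 198.9 192. ] zang -3.8 dp [-49.6 121.7 200.2]
roll 0.03
```

```bash
python3 -m crank '[{"dp":[-10,0,40],"roll":0.03,"gripper":255},{"dp":[-20,20,80],"roll":0.03,"gripper":255},{"dp":[-30,40,120],"roll":0.03,"gripper":255},{"dp":[-40,60,160],"roll":0.03,"gripper":255},{"dp":[-49.6,70,195],"roll":0.03,"gripper":255},{"dp":[-49.6,85,200],"roll":0.03,"gripper":255},{"dp":[-49.6,105,200],"roll":0.03,"gripper":255},{"dp":[-49.6,120,200],"roll":0.03,"gripper":255},{"dp":[-49.6,120,200],"roll":0.03,"gripper":255},{"dp":[-49.6,120,200],"roll":0.03,"gripper":255}]' 40 ; python3 - <<'E'
from h import *
np.set_printoptions(precision=1,suppress=True)
p=eyes.capture("wrist");s=eyes.capture("side")
A=p["color"][...,::-1][:, 150:490];B=cv2.resize(s["color"][240:345,205:305][...,::-1],None,fx=4,fy=4,interpolation=3)
B=B[:400];cv2.imwrite("pics/w3.png",np.hstack([A,B]))
for l,z in(("case_b_center",19),("case_c_tab",59)):
    for d in models.spot_point(p,l)[:8]: print(l,d["centre"],round(d["confidence"],2),atz(p,d["centre"],z))
go([638.7,235,52],-5.5)
E
```

```text
time_s: 6.48
eef_pos: [638.6, 234.6, 71.4]
ee_rot: [0.474, -0.476, 0.524, -0.523]
force: [0.2, 0.3, -0.6]
grip_width: 0.293
case_b_center [330.3, 216.8] 0.75 [643.3 247.9  19. ]
case_b_center [104.5, 154.8] 0.64 [506.5 303.1  19. ]
case_c_tab [323.8, 265.2] 0.83 [638.  236.3  59. ]
tcp [639.7 234.8  74.1] zang -5.6 dp [-0.1 22.1 -1.1]
roll -0.003
```

View pics/w3.png

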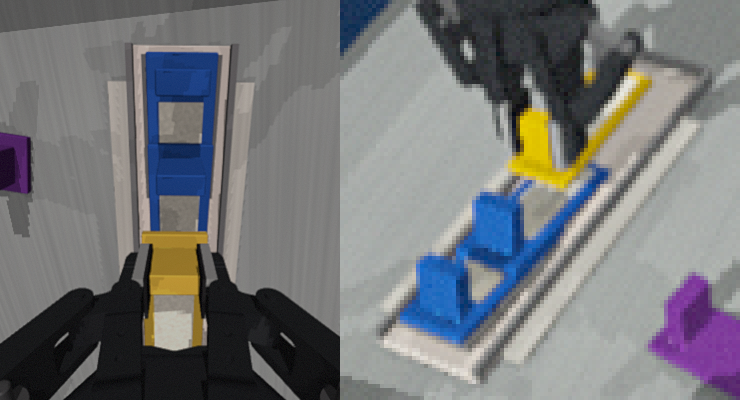

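Wrist view: the yellow case (tab at (175,265)) is in line with the blue fan (line x≈181), about 2 mm to the left; side view shows it level above case b. I'll shift it slightly and lower it.

```bash
python3 -m crank '[{"dp":[0,6,1.5],"roll":0,"gripper":255},{"dp":[0,12,1.5],"roll":0,"gripper":255},{"dp":[0,16,1.5],"roll":0,"gripper":255},{"dp":[0,19,1.5],"roll":0,"gripper":255},{"dp":[0,19,1.5],"roll":0,"gripper":255}]' 25
```

```text
time_s: 7.1
eef_pos: [640.3, 234.4, 52.6]
ee_rot: [0.474, -0.475, 0.524, -0.524]
force: [-0.1, -0.3, -0.3]
grip_width: 0.291
```

```bash
python3 -m crank '[{"dp":[0,1,0],"roll":0,"gripper":255},{"dp":[0,2,0],"roll":0,"gripper":255},{"dp":[0,3,0],"roll":0,"gripper":255},{"dp":[0,3,0],"roll":0,"gripper":255}]' 20; python3 -m crank '[{"dp":[0,1,0],"roll":0,"gripper":255},{"dp":[0,2,0],"roll":0,"gripper":255},{"dp":[0,2,0],"roll":0,"gripper":255}]' 20
```

```text
time_s: 7.43
eef_pos: [641.0, 234.6, 51.9]
ee_rot: [-0.475, 0.474, -0.524, 0.524]
force: [-3.9, -1.2, 5.1]
grip_width: 0.292
time_s: 7.68
eef_pos: [641.0, 234.5, 51.6]
ee_rot: [-0.475, 0.474, -0.524, 0.524]
force: [-8.2, -4.1, 17.0]
grip_width: 0.292
```

```bash
python3 -m crank '[{"dp":[0,-3,0],"roll":0,"gripper":255},{"dp":[0,-3,0],"roll":0,"gripper":255},{"dp":[0,-3,0],"roll":0,"gripper":130},{"dp":[0,-3,0],"roll":0,"gripper":120},{"dp":[0,-3,0],"roll":0,"gripper":110},{"dp":[0,-3,0],"roll":0,"gripper":100},{"dp":[0,-3,0],"roll":0,"gripper":100}]' 20; python3 -m crank '[{"dp":[0,-15,0],"roll":0,"gripper":60},{"dp":[0,-45,0],"roll":0,"gripper":0},{"dp":[0,-85,0],"roll":0,"gripper":0},{"dp":[0,-125,0],"roll":0,"gripper":0},{"dp":[0,-165,0],"roll":0,"gripper":0},{"dp":[0,-170,0],"roll":0,"gripper":0},{"dp":[0,-170,0],"roll":0,"gripper":0}]'; python3 - <<'E'
from h import *
np.set_printoptions(precision=1,suppress=True)
p=eyes.capture("wrist");s=eyes.capture("side")
A=p["color"][...,::-1][:, 150:490];B=cv2.resize(s["color"][240:340,205:305][...,::-1],None,fx=4,fy=4,interpolation=3)
cv2.imwrite("pics/w4.png",np.hstack([A,B]))
for q in (p,s):
  for l,z in(("case_b_center",17),("case_c_tab",36)):
    for d in models.spot_point(q,l)[:8]: print(l,d["centre"],round(d["confidence"],2),atz(q,d["centre"],z))
print(Rt())
E
```

```text
time_s: 8.27
eef_pos: [640.7, 234.5, 51.5]
ee_rot: [0.475, -0.475, 0.524, -0.524]
force: [0.1, -0.4, -0.8]
grip_width: 0.605
time_s: 8.85
eef_pos: [641.6, 234.7, 225.1]
ee_rot: [-0.477, 0.473, -0.523, 0.525]
force: [-0.9, 0.4, -0.6]
grip_width: 1.002
case_b_center [194.9, 134.2] 0.87 [498.6 302.1  17. ]
case_b_center [324.4, 169.6] 0.85 [643.6 245.7  17. ]
case_c_tab [323.7, 183.9] 0.8 [641.4 233.3  36. ]
case_c_tab [99.6, 262.7] 0.64 [346.  157.9  36. ]
case_b_center [253.2, 292.7] 0.65 [640.8 249.3  17. ]
case_b_center [305.3, 332.8] 0.61 [487.1 317.7  17. ]
case_c_tab [256.8, 282.2] 0.89 [637.7 233.2  36. ]
(array([[-0.1, -0. ,  1. ],
       [-1. , -0. , -0.1],
       [ 0. , -1. , -0. ]]), array([640.4, 234.5, 220. ]))
```

View pics/w4.png

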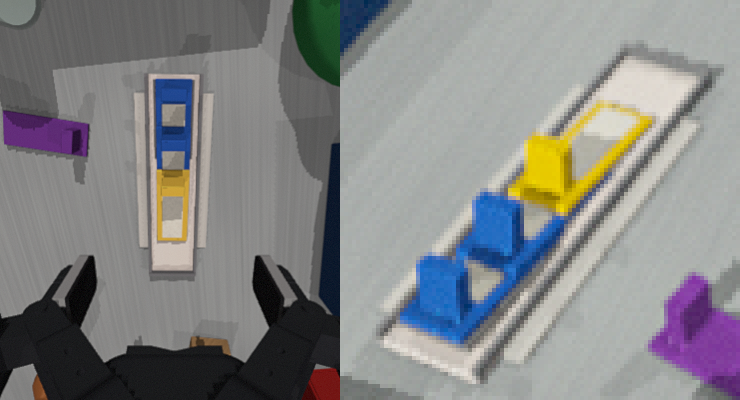

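The yellow case lies in the fan in line with the blue ones. The tabs in the right panel are at (442,285), (497,228) and (547,165), evenly spaced, and the wrist view shows it aligned. On to the head.

```bash
python3 -c "
from h import *
go([570,-270,265],-18)"
```

```text
tcp [640.4 234.5 220. ] zang -5.7 dp [509.  -44.6 -20.3]
roll 0.215
```

```bash
python3 -m crank '[{"dp":[40,-20,0],"roll":0.215,"gripper":0},{"dp":[509,-45,-20],"roll":0.215,"gripper":0},{"dp":[509,-45,-20],"roll":0.215,"gripper":0},{"dp":[509,-45,-20],"roll":0.215,"gripper":0},{"dp":[509,-45,-20],"roll":0.215,"gripper":0},{"dp":[509,-45,-20],"roll":0.215,"gripper":0},{"dp":[509,-45,-20],"roll":0.215,"gripper":0},{"dp":[509,-45,-20],"roll":0.215,"gripper":0},{"dp":[509,-45,-20],"roll":0.215,"gripper":0},{"dp":[509,-45,-20],"roll":0.215,"gripper":0}]'; python3 -c "
from h import *
go([570,-270,265],-18)"
```

```text
time_s: 9.98
eef_pos: [583.5, -175.1, 260.7]
ee_rot: [0.415, -0.416, 0.572, -0.572]
force: [1.3, 0.2, -0.2]
grip_width: 1.001
tcp [ 583.5 -175.1  260.7] zang -18.0 dp [94.4 -4.3 16.4]
roll 0.0
```

```bash
python3 -m crank '[{"dp":[20,-4,14],"roll":0,"gripper":0},{"dp":[20,-4,14],"roll":0,"gripper":0},{"dp":[20,-4,14],"roll":0,"gripper":0}]'; python3 - <<'E'
from h import *
np.set_printoptions(precision=1,suppress=True)
p=eyes.capture("wrist");save(p,"w5",(140,60,500,360),2)
T=eyes.capture("top");S=eyes.capture("side")
for l in("sleeve_grip","head"):
    o=[]
    for q in(p,T,S):
        d=models.spot_point(q,l)
        print(l,[(np.round(x["centre"],1),round(x["confidence"],2)) for x in d[:3]])
        if d:o.append((q,d[0]["centre"]))
    for i in range(len(o)):
        for j in range(i):print(j,i,tri([o[i],o[j]]))
import pickle;pickle.dump({k:np.array(v) for k,v in p.items() if k!="shot"},open("w5.pkl","wb"))
go([570,-270,265],-18)
E
```

```text
time_s: 10.23
eef_pos: [591.2, -197.7, 264.2]
ee_rot: [0.415, -0.415, 0.573, -0.572]
force: [-0.3, 0.8, 0.5]
grip_width: 1.002
sleeve_grip [(array([336.7, 274.4]), 0.77)]
sleeve_grip [(array([408.5, 200.8]), 0.84), (array([262.3, 188.8]), 0.33)]
sleeve_grip [(array([340.5, 160.1]), 0.82)]
0 1 [ 572.7 -289.7  118.8]
0 2 [ 580.8 -285.8  119.9]
1 2 [ 580.  -288.   113.5]
head [(array([329.4, 242.4]), 0.95)]
head [(array([405.9, 212.9]), 0.78), (array([328.1, 243.1]), 0.51)]
head [(array([353.6, 188.9]), 0.6)]
0 1 [ 558.1 -301.8    7.3]
0 2 [ 553.9 -319.5   -8.8]
1 2 [ 547.4 -297.     9. ]
tcp [ 591.5 -196.   265.3] zang -17.9 dp [77.   0.3  2.3]
roll 0.001
```

View pics/w5.png

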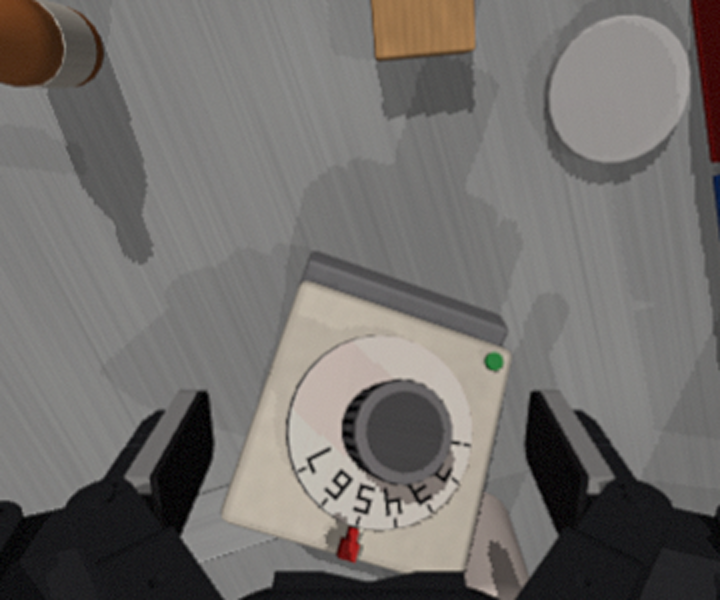

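The crop shows numerals 7, 6, 5, 4, 3 running left to right with the red index (350,545) at the tick of 5, so the sleeve starts at 5 and must turn clockwise by 0.84. The head is turned about 20° clockwise in the picture. I'll compute its yaw.

```bash
python3 - <<'E'
from h import *
import pickle
np.set_printoptions(precision=1,suppress=True)
p=pickle.load(open("w5.pkl","rb"))
c=lambda x,y:(140+x/2,60+y/2)
a,b=atz(p,c(312,253),0),atz(p,c(507,327),0);print("front foot",a,b,np.linalg.norm(b-a),np.degrees(np.arctan2(*(b-a)[1::-1])))
from scipy.optimize import least_squares
# unknown: grip point g, yaw of head x ; obs: cap centre, skirt centre, green, grip net
def pts(v):
    g=v[:3];ps=v[3];hx=np.array([np.cos(ps),np.sin(ps),0]);ax=-np.sin(.6)*hx+np.array([0,0,np.cos(.6)])
    up=np.cos(.6)*hx+np.array([0,0,np.sin(.6)])
    return np.array([g+24*ax, g-26*ax, g-26*ax+56*up])
obs=np.array([c(403,432),c(379,433),c(350,527)])
for z in(110,118,126):
    r=least_squares(lambda v:np.r_[(proj(p,pts(v))-obs).ravel(),(v[2]-z)/10],[578,-288,z,np.radians(-120)])
    print(z,r.x[:3],np.degrees(r.x[3]),r.cost,r.fun)
E
```

```text
front foot [ 543.  -210.4    0. ] [ 663.3 -310.7    0. ] 156.67122778728438 -39.82780654802367
110 [ 572.  -293.8  118.2] -130.20600633635408 1.8184930941743525 [-0.5  1.2  0.4 -1.   0.1 -0.4  0.8]
118 [ 572.5 -292.2  120.5] -130.13343502354996 1.3876810073294552 [-0.4  1.   0.4 -1.1  0.  -0.1  0.3]
126 [ 572.9 -290.6  122.7] -130.0624940253431 1.4182667078622293 [-0.3  0.9  0.4 -1.3 -0.1  0.2 -0.3]
```

Two independent estimates agree (yaw −130°, foot edge 157 mm against 150): grip point ≈ (574,−290,119). The rows can only turn about the tool's own y, so the tool stays vertical. I'll grip the barrel with the jaws along the head's y axis, where both pads lie flat along the tilted barrel, and turn it in two short strokes.

```bash
python3 -c "
from h import *
go([577.5,-286,190],-24)
go([577.5,-286,130],-24)"
```

```text
tcp [ 591.5 -196.   265.3] zang -17.9 dp [89.9 75.3 14.4]
roll 0.106
tcp [ 591.5 -196.   265.3] zang -17.9 dp [ 89.9 135.3  14.4]
roll 0.106
```

```bash
python3 -m crank '[{"dp":[40,0,6],"roll":0.106,"gripper":0},{"dp":[80,0,13],"roll":0.106,"gripper":0},{"dp":[90,25,14.4],"roll":0.106,"gripper":0},{"dp":[90,55,14.4],"roll":0.106,"gripper":0},{"dp":[90,75,14.4],"roll":0.106,"gripper":0},{"dp":[90,75,14.4],"roll":0.106,"gripper":0}]' 30; python3 -c "
from h import *
np.set_printoptions(precision=1,suppress=True)
p=eyes.capture('wrist');save(p,'w6',s=1.2)
go([577.5,-286,130],-24)
g=np.array([574,-290,119]);ax=np.array([.363,.432,.825])
print(proj(p,[g+24*ax,g-26*ax]))"
```

```text
time_s: 11.18
eef_pos: [575.9, -285.8, 185.6]
ee_rot: [0.384, -0.386, 0.596, -0.591]
force: [-0.1, 0.3, -0.3]
grip_width: 0.997
tcp [ 576.8 -286.1  188.6] zang -24.1 dp [-0.3 58.6  0.8]
roll -0.001
[[331.5 227.5]
 [321.1 236.4]]
```

View pics/w6.png

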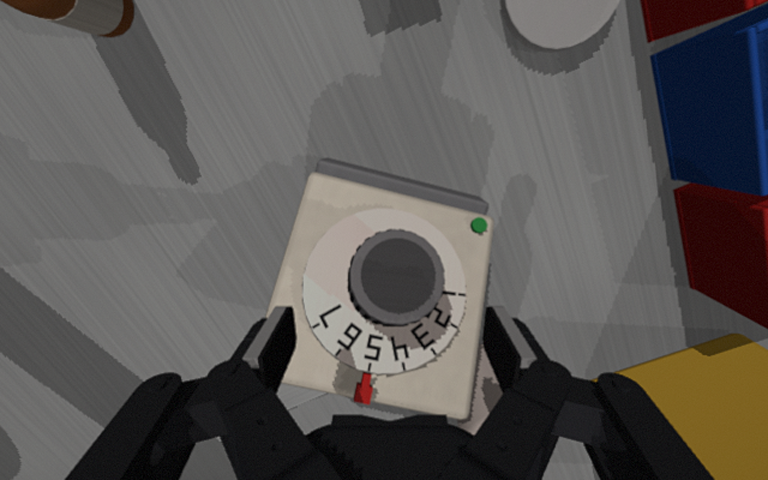

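The view shows the barrel cap at (397,276) (prediction 398,273), between the open fingers, and the index at 5. I'll descend and close.

```bash
python3 -m crank '[{"dp":[0,20,1.5],"roll":0,"gripper":0},{"dp":[0,40,1.5],"roll":0,"gripper":0},{"dp":[0,52,1.5],"roll":0,"gripper":0},{"dp":[0,58,1.5],"roll":0,"gripper":0},{"dp":[0,58,1.5],"roll":0,"gripper":255},{"dp":[0,58,1.5],"roll":0,"gripper":255},{"dp":[0,58,1.5],"roll":0,"gripper":255},{"dp":[0,58,1.5],"roll":0,"gripper":255},{"dp":[0,58,1.5],"roll":0,"gripper":255}]' 30; python3 -c "
from h import *
print(ctrl.sense());go([577.5,-286,130],-24)"
```

```text
time_s: 11.98
eef_pos: [577.7, -286.5, 134.5]
ee_rot: [0.384, -0.385, 0.594, -0.592]
force: [-11.0, 6.7, 11.7]
grip_width: 0.631
{'time_s': 11.9833, 'joints': array([-6.41541140e-01,  6.79885763e-01,  1.24605285e+00, -5.43612729e-04,
        1.21894432e+00, -2.20977313e-01]), 'dq': array([-0.00074487,  0.00018398, -0.00182616, -0.00061966, -0.0010078 ,
        0.00040284]), 'tau': array([ -0.20861583, -50.23168802, -26.50587559,   0.32737683,
        -3.76454383,  -0.45776515]), 'eef_pos': array([ 577.71461901, -286.50604206,  134.52299875]), 'ee_rot': array([ 0.38410101, -0.38524608,  0.59434542, -0.59228827]), 'force': array([-10.96076451,   6.70530349,  11.72538933]), 'wrist_torque': array([ 1.34028838,  2.50289081, -0.42153116]), 'grip_width': 0.6312281111971957}
tcp [ 577.7 -286.5  134.5] zang -24.1 dp [-0.4  4.5 -0.4]
roll -0.001
```

```bash
python3 -m crank '[{"dp":[0,0,-1],"roll":0.1,"gripper":255},{"dp":[0,0,-1],"roll":0.2,"gripper":255},{"dp":[0,0,-1],"roll":0.3,"gripper":255},{"dp":[0,0,-1],"roll":0.4,"gripper":255},{"dp":[0,0,-1],"roll":0.5,"gripper":255},{"dp":[0,0,-1],"roll":0.58,"gripper":255},{"dp":[0,0,-1],"roll":0.58,"gripper":255},{"dp":[0,0,-1],"roll":0.58,"gripper":255}]' 40; python3 - <<'E'
from h import *
s=ctrl.sense();print(s["force"],s["wrist_torque"]);go([577.5,-286,130],-24)
p=eyes.capture("wrist");save(p,"w7",(220,130,480,370),2.5)
E
```

```text
time_s: 12.65
eef_pos: [578.8, -287.4, 135.6]
ee_rot: [-0.202, 0.202, -0.675, 0.68]
force: [-13.2, 9.8, 6.2]
grip_width: 0.603
[-13.21099303   9.81542602   6.15152984] [-2.75035484 -1.03843422  3.61956692]
tcp [ 578.8 -287.4  135.6] zang -56.8 dp [ 0.3  5.5 -1.9]
roll -0.572
```

View pics/w7.png

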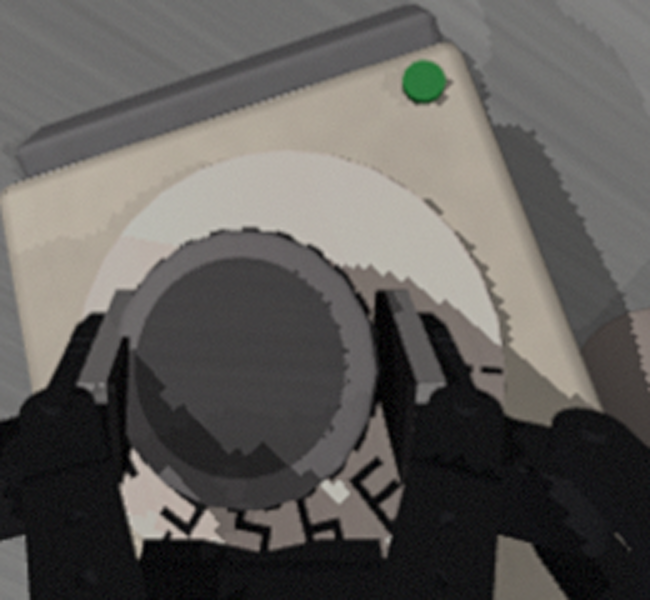

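The numerals turned with the tool (5 and 4 keep their place in the rotated camera view), so the grip drives the sleeve. I release at about 4, go back and make the second stroke.

```bash
python3 -m crank '[{"dp":[0,0,0],"roll":0,"gripper":0},{"dp":[0,0,0],"roll":0,"gripper":0},{"dp":[0,0,0],"roll":0,"gripper":0},{"dp":[0,0,0],"roll":0,"gripper":0},{"dp":[0,0,0],"roll":-0.12,"gripper":0},{"dp":[0,0,0],"roll":-0.24,"gripper":0},{"dp":[0,0,0],"roll":-0.36,"gripper":0},{"dp":[0,0,0],"roll":-0.48,"gripper":0},{"dp":[0,0,0],"roll":-0.58,"gripper":0},{"dp":[0,0,0],"roll":-0.58,"gripper":0}]' 30; python3 - <<'E'
from h import *
s=ctrl.sense();print(s["force"],s["wrist_torque"]);go([577.5,-286,130],-24)
p=eyes.capture("wrist");save(p,"w8",(220,130,480,370),2.5)
E
```

```text
time_s: 13.53
eef_pos: [577.8, -287.1, 132.3]
ee_rot: [-0.386, 0.386, -0.593, 0.593]
force: [-0.1, 0.1, -0.2]
grip_width: 0.998
[-0.14520145  0.08993694 -0.21881071] [ 0.06844261  0.00492875 -0.03003806]
tcp [ 577.8 -287.1  132.3] zang -23.9 dp [-0.9  2.3 -0.7]
roll 0.002
```

View pics/w8.png

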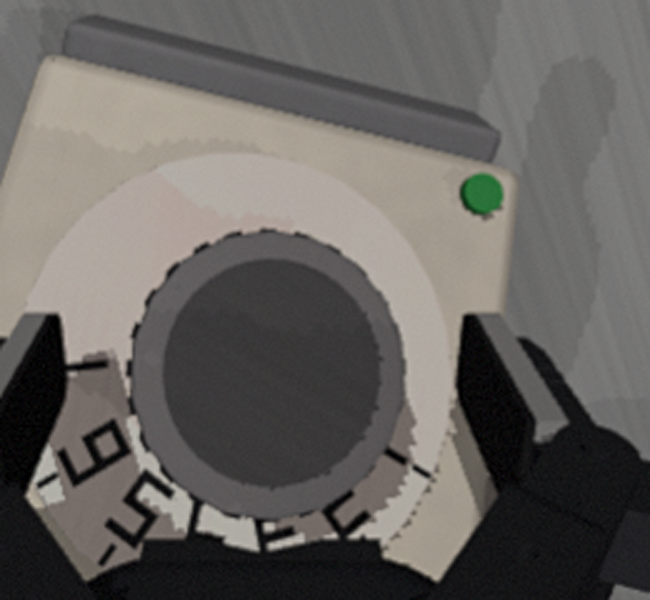

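Compared with w6, 7 moved from 27° below left to level, and 1 moved about 27° down on the right. That is one numeral (24°), so the sleeve now rests at 4. Second stroke.

```bash
python3 -m crank '[{"dp":[0,0,0],"roll":0,"gripper":255},{"dp":[0,0,0],"roll":0,"gripper":255},{"dp":[0,0,0],"roll":0,"gripper":255},{"dp":[0,0,0],"roll":0,"gripper":255},{"dp":[0,0,0],"roll":0,"gripper":255}]' 30;  python3 -m crank '[{"dp":[0,0,0],"roll":0.1,"gripper":255},{"dp":[0,0,0],"roll":0.2,"gripper":255},{"dp":[0,0,0],"roll":0.3,"gripper":255},{"dp":[0,0,0],"roll":0.4,"gripper":255},{"dp":[0,0,0],"roll":0.5,"gripper":255},{"dp":[0,0,0],"roll":0.58,"gripper":255},{"dp":[0,0,0],"roll":0.58,"gripper":255},{"dp":[0,0,0],"roll":0.58,"gripper":255}]' 40;python3 -m crank '[{"dp":[0,0,0],"roll":0,"gripper":0},{"dp":[0,0,0],"roll":0,"gripper":0},{"dp":[0,0,0],"roll":0,"gripper":0},{"dp":[0,0,0],"roll":0,"gripper":0},{"dp":[0,-20,0],"roll":0,"gripper":0},{"dp":[0,-60,0],"roll":-0.12,"gripper":0},{"dp":[0,-75,0],"roll":-0.24,"gripper":0},{"dp":[-40,-75,0],"roll":-0.36,"gripper":0},{"dp":[-60,-75,0],"roll":-0.48,"gripper":0},{"dp":[-60,-75,0],"roll":-0.58,"gripper":0}]'
python3 -m crank '[{"dp":[0,0,0],"roll":0,"gripper":0},{"dp":[0,0,0],"roll":0,"gripper":0},{"dp":[0,0,0],"roll":0,"gripper":0}]'
python3 - <<'E'
from h import *
p=eyes.capture("wrist");s=eyes.capture("side")
A=cv2.resize(p["color"][120:320,220:420][...,::-1],None,fx=2,fy=2,interpolation=3);B=cv2.resize(s["color"][240:340,205:305][...,::-1],None,fx=4,fy=4,interpolation=3)
cv2.imwrite("pics/w9.png",np.hstack([A,B]));print(ctrl.sense()["force"])
go([570,-270,265],-18)
E
```

```text
time_s: 14.0
eef_pos: [577.3, -286.7, 132.9]
ee_rot: [0.384, -0.385, 0.594, -0.593]
force: [-2.5, 1.3, 6.0]
grip_width: 0.634
time_s: 14.67
eef_pos: [579.9, -285.6, 135.7]
ee_rot: [-0.202, 0.198, -0.677, 0.68]
force: [-3.6, 15.0, 16.5]
grip_width: 0.601
time_s: 15.5
eef_pos: [630.5, -252.1, 206.8]
ee_rot: [0.388, -0.387, 0.592, -0.592]
force: [-0.8, -0.1, -0.3]
grip_width: 0.998
time_s: 15.75
eef_pos: [627.8, -255.0, 207.1]
ee_rot: [0.383, -0.384, 0.594, -0.594]
force: [0.8, -0.6, 0.2]
grip_width: 1.002
[-0.41248671 -0.08407999  0.62339152]
tcp [ 627.9 -255.   207.3] zang -24.2 dp [ 37.4 -57.7 -46.6]
roll -0.109
```

View pics/w9.png

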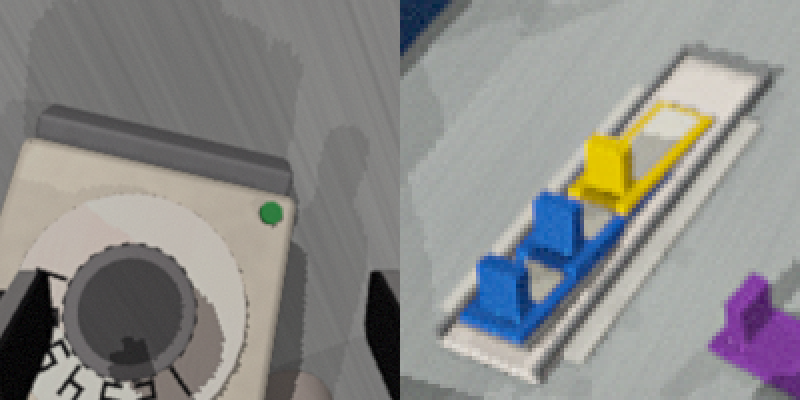

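The side panel shows the fan still in order; the index is hidden in the wrist panel. With the viewing allowance used up, I'll check the reading numerically. I go back to the w5 viewpoint, unwrap the skirt in both pictures with the calibration and correlate the numeral rings.

```bash
python3 -c "
from h import *
go([591.5,-196,265.3],-18)"
```

```text
tcp [ 627.9 -255.   207.3] zang -24.2 dp [-38.9 -58.  -57.4]
roll -0.109
```

```bash
python3 -m crank '[{"dp":[-39,-58,-57],"roll":-0.109,"gripper":0},{"dp":[-39,-58,-57],"roll":-0.109,"gripper":0},{"dp":[-39,-58,-57],"roll":-0.109,"gripper":0},{"dp":[-39,-58,-57],"roll":-0.109,"gripper":0},{"dp":[-39,-58,-57],"roll":-0.109,"gripper":0}]'
cat > sk.py <<'E'
from h import *
import pickle
def prof(p,g=np.array([572.5,-292,120.5]),ps=np.radians(-130)):
    hx=np.array([np.cos(ps),np.sin(ps),0]);hy=np.array([-hx[1],hx[0],0]);up=np.cos(.6)*hx+np.array([0,0,np.sin(.6)]);ax=np.cross(up,hy)
    a=np.radians(np.arange(-180,180,1.));out=[]
    for r in np.arange(36,55,1.):  # angle ccw from outside, 0 at index
        X=g-26*ax+r*(np.cos(a)[:,None]*up+np.sin(a)[:,None]*hy)
        uv=proj(p,X).astype(np.float32)
        gray=cv2.cvtColor(np.array(p["color"],np.uint8),cv2.COLOR_RGB2GRAY)
        out.append(cv2.remap(gray,uv[None,:,0],uv[None,:,1],cv2.INTER_CUBIC)[0])
    return np.array(out,float)
E
python3 - <<'E'
from sk import *
np.set_printoptions(linewidth=200)
w=pickle.load(open("w5.pkl","rb"));p=eyes.capture("wrist")
pickle.dump({k:np.array(v) for k,v in p.items() if k!="shot"},open("w10.pkl","wb"))
hp=lambda I:I-cv2.GaussianBlur(I,(31,1),8)
A,B=hp(prof(w)),hp(prof(p))
sc=[]
for sh in range(-80,81):
    i=np.arange(360-0);ok=(i+sh>=90)&(i+sh<290)&(i>=90)&(i<290)
    sc.append((np.corrcoef(A[:,i[ok]].ravel(),B[:,(i+sh)[ok]].ravel())[0,1],sh))
print([(round(float(c),2),s) for c,s in sorted(sc)[::-1][:12]])
for n,I in(("w5",A),("now",B)):
    t=np.clip(-I[14:18].mean(0),0,None);pk=[int(k-180) for k in range(1,359) if t[k]>15 and t[k]>=t[k-1] and t[k]>t[k+1]];print(n,pk)
E
```

```text
time_s: 16.27
eef_pos: [592.0, -195.9, 265.2]
ee_rot: [-0.416, 0.416, -0.572, 0.572]
force: [0.0, -0.7, -0.3]
grip_width: 1.005
[(0.7, -50), (0.68, -25), (0.59, -49), (0.59, -51), (0.57, -24), (0.56, 0), (0.55, -26), (0.51, -75), (0.49, 1), (0.46, -76), (0.45, -1), (0.4, -74)]
w5 [-47, -22, -10, 3, 28, 52, 67, 76, 100]
now [-97, -72, -47, -22, -8, 3, 28, 52, 68]
```

The best correlation is a −50° shift (0.84 rad is 48°). The ticks now run from −97° to 52°, where they ran from −47° to 100° before, so the third numeral is at the index. The arm is clear, so I hand in.

```bash
python3 -c "
from rig import ctrl
s=ctrl.sense();print(s['time_s'],s['force']);print(ctrl.finish_job())"
```

```text
16.3167 [-1.25410894 -0.33569546  0.08893243]
the job is handed in; nothing more can be done
None
```

The yellow case is in the fan and the sleeve is on 3. I handed the job in at 16.3 s; it gives no verdict, so the result rests on my own checks.

**Yellow case:** I gripped it by its tab, set it down on the front blue case until it touched, and then released it. In the last side picture it lies parallel to the blue cases, with the three tabs evenly spaced. Both cameras put its tab 12 to 16 mm ahead of case b's centre (14 is ideal) and 1 to 3 mm to the side.

**Sleeve:** It started at 5. The moves cannot tilt the tool, so I did not come in along the sloping axis. I gripped the barrel with the tool upright and turned it in two strokes, to 4 and then to 3.

**Sleeve check:** I compared the numeral ring before and after and got a turn of 50° (48° expected), with the tick of 3 about 3° from the index. A shift of one numeral matched almost as well (0.68 against 0.70), but the positions of all seven ticks fit only 3. I could not confirm it by eye, because the index was hidden in the last picture I could view.

**At hand-in:** The gripper was open and clear of everything. In the pictures, the blue cases looked unmoved. I did not measure the bystanders again at the end, but the gripper never came close to them.

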